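Hang the condiment caddy on its slotted stand and lock it

TASK

Hang the white condiment caddy on the stand: pass both hooks on its back through the two slots of the stand's plate, feeling for the slots because the plate's height is not exactly known, then press the caddy straight down until the hooks sit fully home and the spring catch has snapped out over the top of its back wall. Be gentle, so that neither hooks nor plate get bent, leave the caddy hanging level, and do not disturb the jars and mills around.

Things in the scene. Friction and masses are not known exactly. Their poses are not given: they have to be found in the camera images.
- caddy: Loose white sheet-metal caddy, 0.12 to 0.18 kg: tray 90 (x) x 140 (y) mm, front and side walls 22 high, back wall 66 high, 4 thick; at first on the worktop. Origin: centre of underside; +x to its back (hook side), z up. The back wall has a window in the middle, 26 wide, 32 to 53 above the underside: the catch enters it as the hooks go in; the strip above it, 13 high, is pressed past the catch.
- caddy_grip (a point): Centre of the wooden carrying-handle bar over the caddy's middle, at (-2, 0, 67) mm in the caddy's frame. Bar 66 long (x), 14 wide (y), 14 high, on two thin struts above a divider 23 high. Grasp from above, closing along the caddy's y.
- caddy_hooks (a point): Midway between the two steel hooks, on the back wall's rear face, at the tongues' undersides: (45, 0, 58) mm in the caddy's frame, same axes. Hooks at y = +45 and -45: tongue 6 wide, 6 high, reaching 10.5 behind the wall; at its end a lip 5 thick (5.5 to 10.5 behind the wall) hangs 24 below the tongue's underside: hook 30 high overall.
- stand: Stand screwed to the worktop: beech base 160 (x) x 200 (y) x 14 mm, two square steel posts at y = +-77, 264 high, a white slotted plate (172 wide, 106 high, 4 thick) across their front. Origin: centre of base underside; +x to the back, the plate faces -x. The plate is clamped up to 8 mm above or below its middle setting, which is not measured.
- slots_mid (a point): Fixed point of the stand, (40, 0, 207) mm in its frame, same axes: on the plate's front face, midway between the slots, level with their lower edges at the middle setting (true edges within 8 mm). Slots at y = +-45, 11 wide, 36 high, open behind. Hooks enter with caddy_hooks 24 to 30 above the true edges; home, caddy_hooks is level with them. Plate's top 44 above them.
- catch (a joint): Sprung grey nose, 20 wide, in the plate's middle, 9 to 19 mm above the slots' lower edges, 6 out of the face; top sloping, underside flat. In m: 0 = out, 0.006 = pushed flush. Met about 20 mm before the caddy is home; yields to a downward push of 8 to 18 N (the caddy's weight is not enough), drags on the strip, snaps out over the wall's top 1 mm before home; there the caddy stops hard.
- spice_jar: Spice jar with green lid, 46 across, 106 high, on the stand's base under the caddy's place; leave alone.
- drops: Small brown dropper bottle, 33 across, 102 high, on the stand's base under the caddy's place; leave alone.
- salt: Glass salt shaker, 44 across, 90 high, on the worktop; leave alone.
- pepper: Wooden pepper mill, 58 across, 150 high, on the worktop; leave alone.
Things that resemble listed ones, but are neither listed nor needed, are in the scene too. What is shaped like the caddy but blue is not meant.

How it is judged:
By the outcome, as a careful person would: the job done as asked, in the order asked, and still so for the second after the job is handed in, with the robot touching nothing.
It also fails if it takes over 58 s, if anything falls off the work surface, if the arm or the gripper's body presses on something with over 40 N, if the wrist force passes 120 N, or if a joint passes its speed limit or range.

ROBOT

A 6-joint arm with a two-finger parallel gripper is mounted at the origin on the work surface; the furniture and walls round the work are solid. World frame = base frame: x ahead of the robot, y to its left, z up, the work surface at z = 0. Lengths are in m, angles in rad, forces in N, time in s.
With the tool pointing down it reaches from about 0.425 to 0.95 m from the base axis. Payload 3.5 kg.
Tool frame: the origin (TCP) lies on the centre line of the jaws, within the pads' length; the fingertips stand 25 mm ahead of it and the grasp point (between the pads) lies 6 mm ahead of it (ctrl.finger_overhang is the distance from the TCP to the fingertips, in m); z points along the fingers, y is the line along which they close (so a half turn about z gives the same grasp; the last joint's range is limited). The gripper opens to 85 mm and grips with 20 to 120 N. Pads are 22 mm wide; open, the fingers measure 114 mm over their backs; the gripper's body (76 mm by 85 mm) begins 54 mm behind the grasp point. The pads swing forward as they close: fully open they stand 13 mm farther back than shut.
Start: joints at [1.189, 0.286, 1.577, -0, 1.279, -0.15], TCP at [0.155, 0.657, 0.256] pointing down, gripper open.
Joint ranges: [-2.77, 2.77], [-0.9, 2.22], [0.21, 2.48], [-1.53, 4.67], [0.24, 2.81], [-2.84, 2.84]. Speed limits (rad/s): [2.79, 2.79, 3.14, 3.14, 3.14, 3.14].

INTERFACE

Orientations are given as a unit quaternion [x, y, z, w].
In Python, from plant import get_state, imaging, job, ctrl gives the robot as it stands.
- The arm moves only by the tool jog_arm, never from a script. Its argument "increments" is a list of rows, each an object of numbers: "dx", "dy", "dz": the shift along the world's x, y, z each as a share of 12 cm, from -1 to 1; "ax", "ay", "az": the turn, a rotation vector about the world's x, y, z each as a share of pi/2 rad, from -1 to 1; "gripper": the gripper command: -1 is shut, 1 is fully open, values between are in proportion. A call has 1 to 10 rows; each row is the pose to reach, as a shift and turn from the pose commanded when the call began; what a row does not reach only later rows make up. A row lasts 1/10 s, in which the tool goes at most 50 mm and 8.59 degrees, less where a joint would pass 70% of its speed; a pose out of reach is approached as far as the arm can. A call with a number of a shift or a turn outside -1 to 1 is refused whole. A call with a gripper value outside its range is refused whole. The fingers move at their own pace and stop on an object; "force" is the grip in N (left out, the last holds). Time passes only in rows, so rows that repeat a pose let the fingers close. It gives the time, the measured TCP pose, the force, the opening and the grip force at its end, in the units of the state.
- get_state(): the state, without advancing time (a new reading comes with each control period).
- imaging.read_camera(name): name is "scene" or "top" or "wrist"; returns a dict with "frame" (480x640x3 uint8, blue, green, red), "depth" (480x640 float32, m along the optical axis (not along the pixel's ray), 0 where there is no reading), "camera_matrix" (3x3 intrinsics, pixels), "extrinsics" (4x4, takes a point from camera to world coordinates); the wrist camera has in their place "mount" (4x4, takes a point from camera to tool coordinates, whose origin is the TCP and whose axes are the flange's). Camera axes: x right, y up, looking along -z (the intrinsics and any distortion apply to the point x, -y, -z); pixel columns grow to the right and rows downward; lengths in m; the calibration is good to about 2 mm. A picture is of the moment at which its call begins: read the wrist's pose just before it.
- job.sign_off(): hands the job in; it is judged then, once.
The state is a dict: "time": time; "qpos": joint angles; "dq": joint speeds; "joint_efforts": joint torques, N m; "eef_pos": TCP position; "tcp_rot": TCP orientation; "contact_force": force on the tool from outside, world axes, zero at the start; "wrist_torque": the same for the moment, N m; "opening": opening from 0.0 (shut) to 1.0 (fully open); "finger_force": force on a finger pad.
Only numpy, scipy, OpenCV 4.12 (cv2) and the standard library are available. Lean on these libraries where they do the work, as an engineer would, in place of code of your own. Each camera call takes 0.05 s, during which the arm holds its last target. There are 200 camera calls.

## Working session

There is one attempt and no reset: what is moved stays moved. The work goes in short steps, Python scripts to look and compute and a tool call to move; the robot and the scene stay as the last step left them, time stands still between calls to the robot, and variables do not carry over. Pictures are saved under pics/ and viewed, at most 10 in all, crops included, and the job is handed in when it is done.

Besides the shell and the picture viewer there is one more tool, called after "Request:" as name([rows], argument=value, ...), one row to a line, values as JSON. jog_arm: Moves the arm, as the interface text tells. Shift numbers are shares of 12 cm and turn numbers shares of pi/2 rad, none past 1 either way. Its arguments: {"type":"object","properties":{"increments":{"type":"array"},"force":{"type":"number"}},"required":["increments"]}

```bash
mkdir -p pics
cat > h.py <<'E'
import numpy as np, cv2
from plant import get_state, imaging, job, ctrl
from scipy.spatial.transform import Rotation as R
def cam(n):
    s=get_state(); d=imaging.read_camera(n)
    if n=='wrist':
        T=np.eye(4);T[:3,:3]=R.from_quat(s['tcp_rot']).as_matrix();T[:3,3]=s['eef_pos']
        d['extrinsics']=T@d['mount']
    return d
def cloud(d):
    K=d['camera_matrix'];z=d['depth'];v,u=np.mgrid[:z.shape[0],:z.shape[1]]
    P=np.stack([(u-K[0,2])/K[0,0]*z,-(v-K[1,2])/K[1,1]*z,-z],-1)
    E=d['extrinsics'];W=P@E[:3,:3].T+E[:3,3];W[z<=0]=np.nan
    return W
E
python3 - <<'E'
from h import *
for n in('scene','top'):
    d=cam(n);cv2.imwrite(f'pics/{n}0.png',d['frame']);np.savez(f'{n}0.npz',f=d['frame'],W=cloud(d))
    print(n,d['extrinsics'].round(3).tolist(),d['camera_matrix'].tolist(),[k for k in d])
print(get_state())
E
```

```text
scene [[0.603, 0.599, -0.527, -0.024], [-0.798, 0.462, -0.388, -0.488], [0.011, 0.654, 0.756, 0.928], [0.0, 0.0, 0.0, 1.0]] [[492.3245627331179, 0.0, 332.1811329287079], [0.0, 492.3245627331179, 241.795242636641], [0.0, 0.0, 1.0]] ['frame', 'depth', 'camera_matrix', 'extrinsics']
top [[-0.452, 0.867, -0.21, 0.253], [-0.892, -0.439, 0.108, 0.05], [0.002, 0.236, 0.972, 1.505], [0.0, 0.0, 0.0, 1.0]] [[586.7059731740623, 0.0, 320.6846904581358], [0.0, 586.7059731740623, 236.74720717489194], [0.0, 0.0, 1.0]] ['frame', 'depth', 'camera_matrix', 'extrinsics']
{'time': 0.1, 'qpos': array([ 1.18904854e+00,  2.87134327e-01,  1.57801160e+00, -3.20148565e-05,
        1.27859294e+00, -1.49986787e-01]), 'dq': array([-0.00138928, -0.003121  , -0.00326748, -0.00082375, -0.00096897,
        0.00037363]), 'joint_efforts': array([ 6.07564652e-05, -4.07300949e+01, -2.93695933e+01, -1.40644147e-04,
        3.40568229e-03, -1.29599380e-05]), 'eef_pos': array([0.15481093, 0.65646105, 0.25505755]), 'tcp_rot': array([ 1.15616665e-01,  9.93293328e-01, -1.03942835e-03, -2.67168871e-04]), 'contact_force': array([ 0.2271645 , -0.02348583,  0.31054631]), 'wrist_torque': array([ 0.00254721,  0.01663899, -0.03473827]), 'finger_force': 0.0, 'opening': 0.997274511738157}
```

View pics/scene0.png

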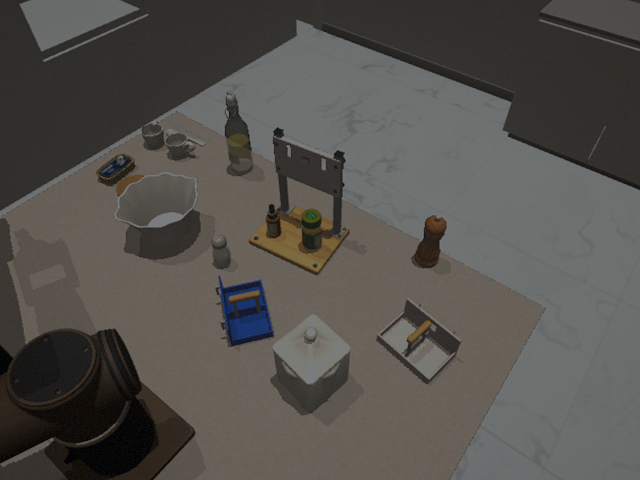

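View pics/top0.png

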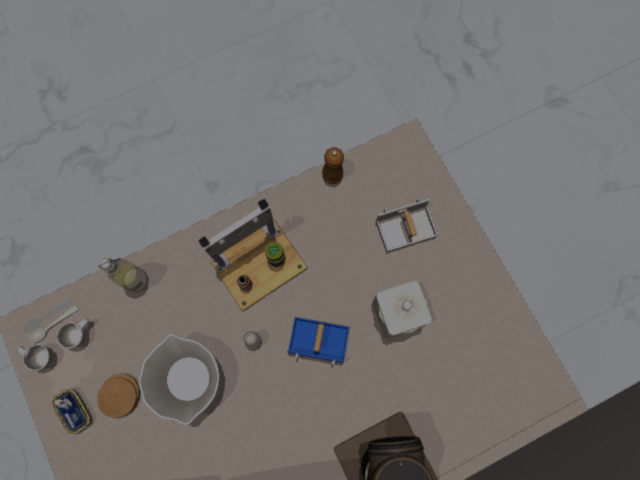

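The scene shows the white caddy at (418,340) in the scene view and (407,227) in the top view. Its blue lookalike is at (245,310) and (320,340). The stand is at (305,190), with the pepper mill at (430,240) and the salt at (220,250). The white one matches the description, so I'll confirm it in an enlarged crop and measure it.

Run:
```python
from h import *
a=np.load('top0.npz');b=np.load('scene0.npz')
c1=cv2.resize(a['f'][180:270,355:455],(400,360));c2=cv2.resize(b['f'][110:290,230:370],(373,480))
im=np.zeros((480,780,3),np.uint8);im[:360,:400]=c1;im[:,405:778]=c2;cv2.imwrite('pics/crop1.png',cv2.convertScaleAbs(im,alpha=1.6))
def rect(P):
    (c,s,ang)=cv2.minAreaRect((P[:,:2]*1000).astype(np.float32));return np.round(c,1),np.round(s,1),round(ang,2)
for n,d,(r0,r1,c0,c1) in(('top',a,(190,260,370,445)),('scene',b,(295,385,370,465))):
    W=d['W'][r0:r1,c0:c1];hsv=cv2.cvtColor(d['f'][r0:r1,c0:c1],cv2.COLOR_BGR2HSV)
    o=(hsv[...,0]>8)&(hsv[...,0]<25)&(hsv[...,1]>130)&(W[...,2]>.06)
    P=W[o];print(n,'handle',len(P),np.nanmean(P,0),rect(P),np.nanpercentile(P[:,2],[5,50,95]))
    k=np.isfinite(W[...,2])&(W[...,2]>.008)
    P=W[k];print(' all',rect(P),P[:,2].max())
    P=W[k&(W[...,2]<.08)&(W[...,2]>.055)&~cv2.dilate(o.astype(np.uint8),np.ones((5,5))).astype(bool)];print(' wall',len(P),P.mean(0),rect(P))
# stand
for n,d,(r0,r1,c0,c1) in(('top',a,(195,310,195,310)),('scene',b,(125,275,245,352))):
    W=d['W'][r0:r1,c0:c1].reshape(-1,3);W=W[np.isfinite(W[:,2])]
    P=W[(W[:,2]>.14)];print(n,'plate',len(P),P.min(0),P.max(0),rect(P))
    if n=='scene':
        Q=P[P[:,2]<.25]
        for _ in range(4):
            m=Q.mean(0);U,S,V=np.linalg.svd(Q-m,full_matrices=False);r=(Q-m)@V[2];Q=Q[abs(r)<max(.003,2*r.std())]
        print(' plane',m,V[2],r.std(),len(Q))
    B=W[(W[:,2]>.009)&(W[:,2]<.02)];print(' base',len(B),rect(B),np.median(B[:,2]))
```

```text
top handle 3 [ 0.50677918 -0.32384983  0.07029168] (array([ 507.1, -323.8]), array([ 0.3, 10. ]), 87.86) [0.0686305  0.06964786 0.07240354]
 all (array([ 500. , -333.5]), array([174.3, 178.7]), 61.88) 0.08239938801696534
 wall 270 [ 0.51822272 -0.33012905  0.06764202] (array([ 533.1, -327.2]), array([106.7, 107.2]), 39.91)
scene handle 187 [ 0.48905895 -0.32725178  0.07383191] (array([ 490.7, -327.2]), array([13.2, 64.5]), 81.6) [0.0699483  0.07397786 0.07672199]
 all (array([ 498.5, -327.4]), array([141.6, 102. ]), 80.76) 0.07850783833906505
 wall 334 [ 0.53610355 -0.33692359  0.06318349] (array([ 540.8, -334.6]), array([140.3,  16.2]), 80.83)
top plate 1483 [ 0.61282948 -0.01884212  0.1440352 ] [0.66426119 0.15324532 0.27126784] (array([636.6,  67.9]), array([ 36.3, 172.2]), 7.36)
 base 3509 (array([616.2,  64.1]), array([298. , 289.9]), 63.5) 0.014428645976793053
scene plate 2829 [ 0.61061998 -0.0192794   0.1402717 ] [0.71225612 0.34126231 0.26865987] (array([650.8, 163.9]), array([367.9,  74.7]), 82.35)
 plane [0.6245879  0.06392103 0.19908325] [0.99208731 0.1255396  0.00160263] 0.0012977117928730441 2078
 base 2790 (array([592.9, 149.4]), array([407.6, 199.9]), 83.63) 0.01514264564211737
```

View pics/crop1.png

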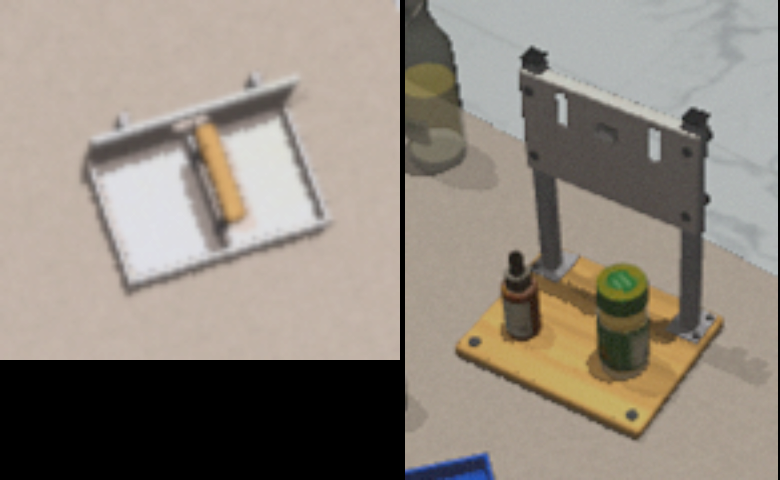

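The enlarged crop confirms the white caddy: hooks at its back, wooden handle, yaw about -9°, handle at (0.491, -0.327). The stand's plate has a yaw of about +7.2°. I'll start moving and look at the plate from close by on the way.

Request:
jog_arm([
  {"dx":0.67,"dy":-1,"dz":1,"gripper":1},
  {"dx":0.67,"dy":-1,"dz":1,"gripper":1},
  {"dx":0.67,"dy":-1,"dz":1,"gripper":1},
  {"dx":0.67,"dy":-1,"dz":1,"gripper":1},
  {"dx":0.67,"dy":-1,"dz":1,"gripper":1},
])

```text
$.increments[0]: bad value
```

Request:
jog_arm([
  {"dx":0.67,"dy":-1},
  {"dx":0.67,"dy":-1},
  {"dx":0.67,"dy":-1},
  {"dx":0.67,"dy":-1},
])

```text
$.increments[0]: bad value
```

Request:
jog_arm([
  {"dx":0.67,"dy":-1},
  {"dx":0.67,"dy":-1},
  {"dx":0.67,"dy":-1},
  {"dx":0.67,"dy":-1},
])

```text
$.increments[0]: bad value
```

Request:
jog_arm([
  {"dx":0.67,"dy":-1.0,"dz":1.0,"ax":0,"ay":0,"az":0,"gripper":1},
  {"dx":0.67,"dy":-1.0,"dz":1.0,"ax":0,"ay":0,"az":0,"gripper":1},
  {"dx":0.67,"dy":-1.0,"dz":1.0,"ax":0,"ay":0,"az":0,"gripper":1},
  {"dx":0.67,"dy":-1.0,"dz":1.0,"ax":0,"ay":0,"az":0,"gripper":1},
  {"dx":0.67,"dy":-1.0,"dz":1.0,"ax":0,"ay":0,"az":0,"gripper":1},
])

```text
time: 0.6
eef_pos: [0.2378, 0.5359, 0.3815]
tcp_rot: [0.117, 0.993, 0.004, 0.002]
contact_force: [-0.4, -0.3, 0.0]
opening: 1.001
finger_force: 0.0
```

Request:
jog_arm([
  {"dx":0.67,"dy":-1.0,"dz":0,"ax":0,"ay":0,"az":0,"gripper":1},
  {"dx":0.67,"dy":-1.0,"dz":0,"ax":0,"ay":0,"az":0,"gripper":1},
  {"dx":0.67,"dy":-1.0,"dz":0,"ax":0,"ay":0,"az":0,"gripper":1},
])

```text
time: 0.9
eef_pos: [0.3158, 0.4158, 0.3744]
tcp_rot: [0.115, 0.993, -0.001, -0.001]
contact_force: [0.9, 0.5, 0.6]
opening: 1.004
finger_force: 0.0
```

Request:
jog_arm([
  {"dx":0.67,"dy":-1.0,"dz":0,"ax":0,"ay":0,"az":0,"gripper":1},
  {"dx":0.67,"dy":-1.0,"dz":0,"ax":0,"ay":0,"az":0,"gripper":1},
  {"dx":0.67,"dy":-1.0,"dz":0,"ax":0,"ay":0,"az":0,"gripper":1},
])

```text
time: 1.2
eef_pos: [0.3965, 0.2956, 0.3746]
tcp_rot: [0.115, 0.993, -0.0, -0.001]
contact_force: [0.7, 0.8, -0.2]
opening: 1.001
finger_force: 0.0
```

Request:
jog_arm([
  {"dx":0.4,"dy":-1.0,"dz":0,"ax":0,"ay":-0.2,"az":0,"gripper":1},
  {"dx":0.4,"dy":-1.0,"dz":0,"ax":0,"ay":-0.2,"az":0,"gripper":1},
  {"dx":0.4,"dy":-1.0,"dz":0,"ax":0,"ay":-0.2,"az":0,"gripper":1},
])

```text
time: 1.5
eef_pos: [0.443, 0.1753, 0.3735]
tcp_rot: [0.114, 0.981, 0.017, 0.155]
contact_force: [-0.8, -0.1, -0.4]
opening: 0.997
finger_force: 0.0
```

Request:
jog_arm([
  {"dx":0,"dy":-1.0,"dz":-0.3,"ax":0,"ay":-0.3,"az":0,"gripper":1},
  {"dx":0,"dy":-1.0,"dz":-0.3,"ax":0,"ay":-0.3,"az":0,"gripper":1},
  {"dx":0,"dy":-1.0,"dz":-0.3,"ax":0,"ay":-0.3,"az":0,"gripper":1},
  {"dx":0,"dy":-1.0,"dz":-0.3,"ax":0,"ay":-0.3,"az":0,"gripper":1},
  {"dx":0,"dy":-1.0,"dz":-0.3,"ax":0,"ay":-0.3,"az":0,"gripper":1},
  {"dx":0,"dy":-1.0,"dz":-0.3,"ax":0,"ay":-0.3,"az":0,"gripper":1},
])

```text
time: 2.1
eef_pos: [0.4449, 0.0578, 0.3418]
tcp_rot: [0.106, 0.918, 0.045, 0.38]
contact_force: [-0.1, -0.1, 0.8]
opening: 0.999
finger_force: 0.0
```

Run:
```python
from h import *
d=cam('wrist');print(get_state()['eef_pos'],d['mount'].round(3).tolist(),d['camera_matrix'].tolist())
np.savez('w1.npz',f=d['frame'],W=cloud(d),K=d['camera_matrix'],E=d['extrinsics']);cv2.imwrite('pics/w1.png',d['frame'])
```

```text
[0.44514575 0.0579591  0.34234099] [[0.0, 0.965, 0.261, 0.067], [1.0, 0.0, -0.001, 0.001], [-0.001, 0.261, -0.965, -0.117], [0.0, 0.0, 0.0, 1.0]] [[411.0647773769493, 0.0, 319.913488734483], [0.0, 411.0647773769493, 240.07513533264003], [0.0, 0.0, 1.0]]
```

View pics/w1.png

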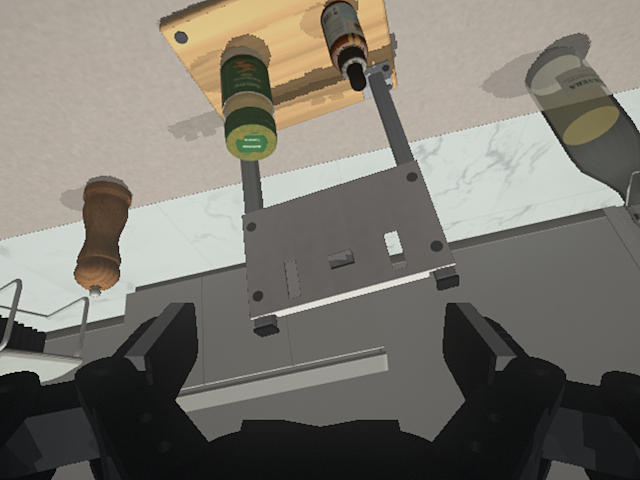

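The wrist view (upside down) shows the plate with slots at (293,279) and (394,249), the catch at (342,258), and the jars above. Next I fit the plate's plane and project the slots and the plate outline onto it.

```bash
cat > plate.py <<'E'
from h import *
a=np.load('w1.npz');W=a['W'];K=a['K'];E=a['E']
Q=W[180:310,248:440].reshape(-1,3);Q=Q[np.isfinite(Q[:,0])&(Q[:,0]<.68)]
for _ in range(8):
    m=np.median(Q,0) if _==0 else Q.mean(0);U,S,V=np.linalg.svd(Q-Q.mean(0),full_matrices=False);m=Q.mean(0);n=V[2]*np.sign(V[2][0]);r=(Q-m)@n;Q=Q[abs(r)<max(.002,2*r.std())]
print('plane',m.round(4),n.round(4),'yaw',np.degrees(np.arctan2(n[1],n[0])),r.std(),len(Q))
nh=np.r_[n[:2]/np.hypot(*n[:2]),0];l=np.array([-nh[1],nh[0],0])
def ray(uv):
    uv=np.asarray(uv,float).reshape(-1,2);D=np.c_[(uv[:,0]-K[0,2])/K[0,0],-(uv[:,1]-K[1,2])/K[1,1],-np.ones(len(uv))]@E[:3,:3].T
    o=E[:3,3];t=((m-o)@n)/(D@n);return o+D*t[:,None]
dist=(W-m)@n; on=(abs(dist)<.004)&(abs(W[...,2]-.207)<.08)&(abs((W-m)@l)<.1)
mk=on.astype(np.uint8);N,lab,st,ce=cv2.connectedComponentsWithStats(mk);i=1+st[1:,4].argmax();mk=(lab==i).astype(np.uint8)
cn,hi=cv2.findContours(mk,cv2.RETR_CCOMP,cv2.CHAIN_APPROX_NONE)
for c,h in zip(cn,hi[0]):
    if len(c)<15: continue
    P=ray(c[:,0,:]);s=np.c_[(P-m)@l,P[:,2]]*1000
    if h[3]<0: print('outline');off=0
    else: print('hole')
    print(' centre l,z',[np.round(np.percentile(s[:,k],[1,50,99]),1) for k in(0,1)],cv2.minAreaRect(s.astype(np.float32)))
print('m',m,'l',l)
E
python3 plate.py
```

```text
plane [0.6242 0.0691 0.203 ] [9.920e-01 1.265e-01 8.000e-04] yaw 7.264610305796333 0.000653612231786369 18365
outline
 centre l,z [array([-87.7,  -0.3,  84.2]), array([130.6, 189.3, 258.6])] ((-1.809783935546875, 194.69955444335938), (128.96495056152344, 172.369873046875), 89.80318450927734)
hole
 centre l,z [array([-52.1, -46.5, -40.4]), array([209.1, 227.6, 244.7])] ((-46.21673583984375, 226.79661560058594), (35.94284439086914, 11.764362335205078), 89.93375396728516)
hole
 centre l,z [array([-13.4,  -3.3,   8. ]), array([213.7, 218.1, 220.9])] ((-2.6075801849365234, 217.16650390625), (7.292923927307129, 21.571796417236328), 87.42784118652344)
hole
 centre l,z [array([37. , 43.2, 49.4]), array([209. , 227.1, 244.7])] ((43.21213912963867, 226.70623779296875), (36.17732620239258, 12.412522315979004), 89.93647003173828)
hole
 centre l,z [array([72.7, 76.3, 79. ]), array([140.7, 144.6, 147.1])] ((76.66304779052734, 144.5450439453125), (4.230978965759277, 8.132999420166016), 48.12265396118164)
m [0.62417095 0.06911324 0.20303823] l [-0.12645192  0.99197274  0.        ]
```

Request:
jog_arm([
  {"dx":0.1,"dy":-1.0,"dz":0,"ax":0,"ay":0.25,"az":0,"gripper":1},
  {"dx":0.1,"dy":-1.0,"dz":0,"ax":0,"ay":0.25,"az":0,"gripper":1},
  {"dx":0.1,"dy":-1.0,"dz":0,"ax":0,"ay":0.25,"az":0,"gripper":1},
])

```text
time: 2.45
eef_pos: [0.4585, -0.0655, 0.3432]
tcp_rot: [0.113, 0.974, 0.022, 0.193]
contact_force: [-0.2, 0.5, 0.7]
opening: 0.999
finger_force: 0.0
```

Request:
jog_arm([
  {"dx":0.1,"dy":-1.0,"dz":0,"ax":0,"ay":0.25,"az":0,"gripper":1},
  {"dx":0.1,"dy":-1.0,"dz":0,"ax":0,"ay":0.25,"az":0,"gripper":1},
  {"dx":0.1,"dy":-1.0,"dz":0,"ax":0,"ay":0.25,"az":0,"gripper":1},
  {"dx":0.1,"dy":-1.0,"dz":0,"ax":0,"ay":0.25,"az":0,"gripper":1},
])

```text
time: 2.85
eef_pos: [0.4714, -0.1854, 0.3401]
tcp_rot: [0.116, 0.993, -0.0, -0.001]
contact_force: [0.5, 0.9, 0.2]
opening: 0.999
finger_force: 0.0
```

Request:
jog_arm([
  {"dx":0.0,"dy":-0.9,"dz":-0.6,"ax":0,"ay":0,"az":0.05,"gripper":1},
  {"dx":0.0,"dy":-0.9,"dz":-0.6,"ax":0,"ay":0,"az":0.05,"gripper":1},
  {"dx":0.0,"dy":-0.9,"dz":-0.6,"ax":0,"ay":0,"az":0.05,"gripper":1},
  {"dx":0.0,"dy":-0.9,"dz":-0.6,"ax":0,"ay":0,"az":0.05,"gripper":1},
  {"dx":0.0,"dy":-0.9,"dz":-0.6,"ax":0,"ay":0,"az":0.05,"gripper":1},
])

```text
time: 3.35
eef_pos: [0.4692, -0.2901, 0.2686]
tcp_rot: [0.076, 0.997, 0.0, 0.0]
contact_force: [0.2, 0.6, 1.1]
opening: 1.002
finger_force: 0.0
```

Run:
```python
from h import *
s=get_state();d=cam('wrist');W=cloud(d)
M=R.from_quat(s['tcp_rot']).as_matrix();print(s['eef_pos'],M.round(4).tolist(),s['contact_force'])
np.savez('w2.npz',f=d['frame'],W=W);cv2.imwrite('pics/w2.png',d['frame'])
hsv=cv2.cvtColor(d['frame'],cv2.COLOR_BGR2HSV)
o=(hsv[...,0]>8)&(hsv[...,0]<25)&(hsv[...,1]>110)&(W[...,2]>.069)&(W[...,2]<.09)
P=W[o];print(len(P),P.mean(0),cv2.minAreaRect((P[:,:2]*1000).astype(np.float32)),np.percentile(P[:,2],[5,50,95]))
```

```text
[ 0.46922964 -0.29005063  0.26860865] [[-0.9885, 0.1515, 0.0005], [0.1515, 0.9885, 0.0007], [-0.0004, 0.0008, -1.0]] [0.18680565 0.55263896 1.06518029]
3 [ 0.52355594 -0.32955483  0.07226101] ((523.5186767578125, -329.60064697265625), (0.2442632019519806, 1.7806614637374878), 4.535472869873047) [0.0716359  0.07254546 0.07268701]
```

View pics/w2.png

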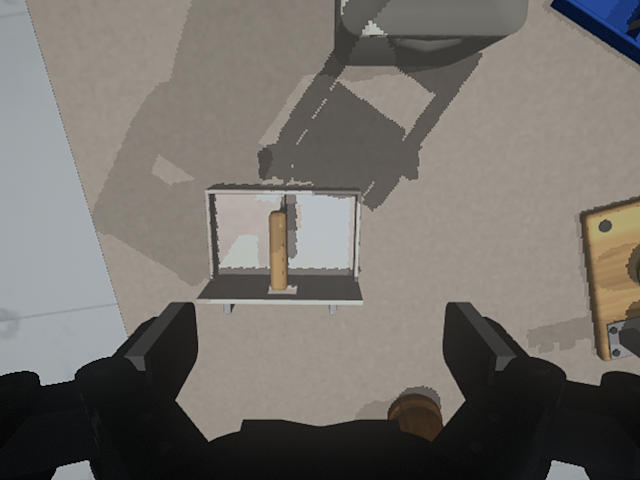

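The wrist view shows the white caddy at (285,245), handle bar at (278,250), and hooks at (227,308) and (333,308). I'll measure the bar with region limits.

Run:
```python
from h import *
d=np.load('w2.npz');W=d['W'];A=lambda P:cv2.minAreaRect((P[:,:2]*1000).astype(np.float32))
w=W[195:293,262:296];P=w[(w[...,2]>.066)&(w[...,2]<.08)];print('bar',len(P),A(P),np.percentile(P[:,2],[5,50,95]))
x,y=P[:,0],P[:,1];u=np.linalg.svd(P[:,:2]-P[:,:2].mean(0),full_matrices=False)[2][0];print(np.degrees(np.arctan(u[1]/u[0])))
w=W[283:306,195:366];P=w[(w[...,2]>.0625)&(w[...,2]<.072)];u=np.linalg.svd(P[:,:2]-P[:,:2].mean(0),full_matrices=False)[2][0]
print('wall',len(P),A(P),np.degrees(np.arctan2(u[1],u[0])))
w=W[300:318,195:366];P=w[(w[...,2]>.055)&(w[...,2]<.07)]
for k in((215,240),(322,345)):
    w=W[303:318,k[0]:k[1]];P=w[(w[...,2]>.05)&(w[...,2]<.07)];print('hook',len(P),P.mean(0) if len(P) else 0,A(P) if len(P) else 0)
```

```text
bar 1366 ((492.50445556640625, -326.2983703613281), (14.084482192993164, 65.10488891601562), 80.76445770263672) [0.06955424 0.07257608 0.07402008]
-9.44544425406053
wall 980 ((529.8290405273438, -332.44384765625), (139.91160583496094, 23.46713638305664), 81.24897003173828) -99.15635089922566
hook 113 [ 0.53661873 -0.37815911  0.06259393] ((536.9933471679688, -377.64501953125), (19.53072738647461, 11.52044677734375), 81.57808685302734)
hook 116 [ 0.54963816 -0.28992268  0.06396356] ((550.8403930664062, -289.7677917480469), (18.525911331176758, 12.436491966247559), 80.0195541381836)
```

Request:
jog_arm([
  {"dx":0.256,"dy":-0.313,"dz":-0.5,"ax":0,"ay":0,"az":-0.005,"gripper":1},
  {"dx":0.256,"dy":-0.313,"dz":-0.5,"ax":0,"ay":0,"az":-0.005,"gripper":1},
  {"dx":0.256,"dy":-0.313,"dz":-1.0,"ax":0,"ay":0,"az":-0.005,"gripper":1},
  {"dx":0.256,"dy":-0.313,"dz":-1.0,"ax":0,"ay":0,"az":-0.005,"gripper":1},
  {"dx":0.256,"dy":-0.313,"dz":-1.0,"ax":0,"ay":0,"az":-0.005,"gripper":1},
])

```text
time: 3.9
eef_pos: [0.4987, -0.3265, 0.1473]
tcp_rot: [0.08, 0.997, 0.001, -0.001]
contact_force: [0.4, -0.2, 0.4]
opening: 0.999
finger_force: 0.0
```

Request:
jog_arm([
  {"dx":0.008,"dy":-0.008,"dz":-0.3,"ax":0,"ay":0,"az":0,"gripper":1},
  {"dx":0.008,"dy":-0.008,"dz":-0.55,"ax":0,"ay":0,"az":0,"gripper":1},
  {"dx":0.008,"dy":-0.008,"dz":-0.62,"ax":0,"ay":0,"az":0,"gripper":0.2},
  {"dx":0.008,"dy":-0.008,"dz":-0.62,"ax":0,"ay":0,"az":0,"gripper":-0.3},
  {"dx":0.008,"dy":-0.008,"dz":-0.62,"ax":0,"ay":0,"az":0,"gripper":-1},
  {"dx":0.008,"dy":-0.008,"dz":-0.62,"ax":0,"ay":0,"az":0,"gripper":-1},
  {"dx":0.008,"dy":-0.008,"dz":-0.62,"ax":0,"ay":0,"az":0,"gripper":-1},
  {"dx":0.008,"dy":-0.008,"dz":-0.62,"ax":0,"ay":0,"az":0,"gripper":-1},
  {"dx":0.008,"dy":-0.008,"dz":-0.62,"ax":0,"ay":0,"az":0,"gripper":-1},
], force=60)

```text
time: 4.8
eef_pos: [0.5011, -0.3305, 0.0762]
tcp_rot: [0.081, 0.997, -0.001, 0.001]
contact_force: [-0.2, 0.4, 5.9]
opening: 0.146
finger_force: 60.8
```

Request:
jog_arm([
  {"dx":0,"dy":0,"dz":0,"ax":0,"ay":0,"az":0,"gripper":-1},
  {"dx":0,"dy":0,"dz":0,"ax":0,"ay":0,"az":0,"gripper":-1},
  {"dx":0,"dy":0,"dz":0.2,"ax":0,"ay":0,"az":0,"gripper":-1},
  {"dx":0,"dy":0,"dz":0.4,"ax":0,"ay":0,"az":0,"gripper":-1},
  {"dx":0,"dy":0,"dz":0.4,"ax":0,"ay":0,"az":0,"gripper":-1},
  {"dx":0,"dy":0,"dz":0.4,"ax":0,"ay":0,"az":0,"gripper":-1},
], force=100)

```text
time: 5.4
eef_pos: [0.4998, -0.3296, 0.1217]
tcp_rot: [0.08, 0.997, -0.0, 0.0]
contact_force: [-0.4, -0.2, -2.2]
opening: 0.143
finger_force: 98.0
```

Run:
```python
from h import *
s=get_state();M=R.from_quat(s['tcp_rot']).as_matrix();print(s['eef_pos'],M.round(4).tolist(),s['contact_force'],s['wrist_torque'],s['opening'],s['finger_force'])
d=cam('wrist');W=cloud(d);T=(W-s['eef_pos'])@M
np.savez('w3.npz',f=d['frame'],T=T);cv2.imwrite('pics/w3.png',d['frame'])
```

```text
[ 0.49979256 -0.32955231  0.12174594] [[-0.987, 0.1604, 0.0002], [0.1604, 0.987, -0.0003], [-0.0002, -0.0002, -1.0]] [-0.39983361 -0.15235931 -2.2177153 ] [-0.01212794 -0.01094534 -0.03054717] 0.14299865335894266 97.99806118011475
```

View pics/w3.png

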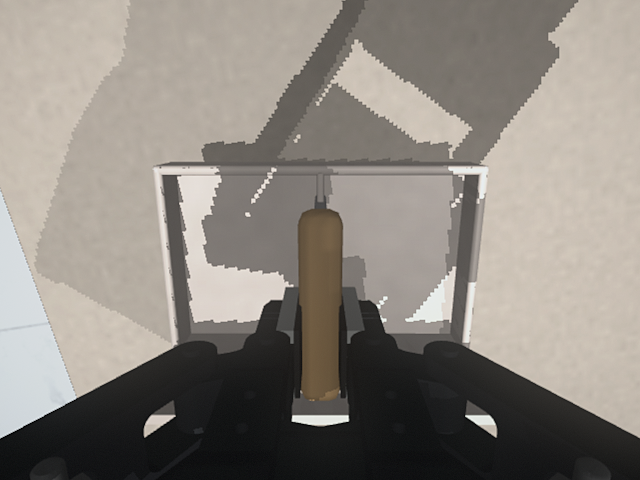

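The view shows the handle bar at (320,300) held centrally and the tray square to the gripper (front wall at row 168). I'll measure how the caddy sits in the tool frame.

Run:
```python
from h import *
T=np.load('w3.npz')['T']*1000
def pr(n,P):
    P=P[np.isfinite(P[:,0])];print(n,len(P),'min/med/max',*[np.percentile(P[:,k],[2,50,98]).round(1) for k in range(3)])
w=T[205:405,295:348].reshape(-1,3);w=w[(abs(w[:,2])<12)&(abs(w[:,1])<9)];pr('bar',w)
from numpy.polynomial import polynomial as pf
u=np.polyfit(w[:,0],w[:,2],1);print('bar pitch deg',np.degrees(np.arctan(u[0])))
w=T[160:178,150:490].reshape(-1,3);f=w[(w[:,2]>44)&(w[:,2]<58)];pr('front wall',f)
print('yaw deg',np.degrees(np.arctan(np.polyfit(f[:,1],f[:,0],1)[0])),'roll',np.degrees(np.arctan(np.polyfit(f[:,1],f[:,2],1)[0])))
for nm,a,b in(('L',150,180),('Rr',460,490)):
    w=T[175:330,a:b].reshape(-1,3);g=w[(w[:,2]>44)&(w[:,2]<58)];pr(nm,g)
    if len(g)>10:print(np.degrees(np.arctan(np.polyfit(g[:,0],g[:,1],1)[0])))
w=T[180:300,190:290].reshape(-1,3);w=w[(w[:,2]>60)&(w[:,2]<80)];pr('floor',w);print('pitch',np.degrees(np.arctan(np.polyfit(w[:,0],w[:,2],1)[0])))
```

```text
bar 8888 min/med/max [-20.2  11.3  40.9] [-5.8  1.3  8.4] [-11.4   3.6   7.5]
bar pitch deg 3.607496105084529
front wall 3469 min/med/max [47.6 49.8 51.7] [-65.8   0.9  68.2] [54.1 55.5 57.5]
yaw deg 0.06497824644845092 roll -0.1190120158037482
L 1567 min/med/max [-21.4  15.6  47.4] [-68.3 -66.  -64.4] [54.3 55.8 57.7]
0.20245750786097189
Rr 1618 min/med/max [-21.   16.   47.6] [66.8 68.4 70.8] [54.1 55.6 57.7]
-0.25998452914045667
floor 11876 min/med/max [-14.4  15.5  42.7] [-60.5 -37.2 -14.2] [72.1 73.4 74.7]
pitch -0.18049442837893223
```

Request:
jog_arm([
  {"dx":0,"dy":0,"dz":0.3,"ax":0,"ay":0,"az":0,"gripper":-1},
  {"dx":0,"dy":0.1,"dz":0.6,"ax":0,"ay":0,"az":0.03,"gripper":-1},
  {"dx":0.1,"dy":0.35,"dz":0.85,"ax":0,"ay":0,"az":0.06,"gripper":-1},
  {"dx":0.1,"dy":0.65,"dz":1.0,"ax":0,"ay":0,"az":0.09,"gripper":-1},
  {"dx":0.1,"dy":1.0,"dz":1.0,"ax":0,"ay":0,"az":0.09,"gripper":-1},
])

```text
time: 5.95
eef_pos: [0.5129, -0.2097, 0.2439]
tcp_rot: [0.01, 1.0, -0.001, 0.002]
contact_force: [0.3, 0.5, -1.1]
opening: 0.143
finger_force: 98.0
```

Request:
jog_arm([
  {"dx":0.05,"dy":0.33,"dz":0.05,"ax":0,"ay":0,"az":0.03,"gripper":-1},
  {"dx":0.1,"dy":0.66,"dz":0.1,"ax":0,"ay":0,"az":0.06,"gripper":-1},
  {"dx":0.1,"dy":1.0,"dz":0.1,"ax":0,"ay":0,"az":0.093,"gripper":-1},
])

```text
time: 6.25
eef_pos: [0.5238, -0.088, 0.2528]
tcp_rot: [-0.064, 0.998, 0.0, -0.001]
contact_force: [0.6, 0.4, -1.2]
opening: 0.138
finger_force: 98.0
```

Request:
jog_arm([
  {"dx":0,"dy":0.33,"dz":0,"ax":0,"ay":0,"az":0,"gripper":-1},
  {"dx":0,"dy":0.66,"dz":0,"ax":0,"ay":0,"az":0,"gripper":-1},
  {"dx":0.1,"dy":1.0,"dz":0,"ax":0,"ay":0,"az":0,"gripper":-1},
  {"dx":0.1,"dy":1.0,"dz":0,"ax":0,"ay":0,"az":0,"gripper":-1},
  {"dx":0.1,"dy":1.0,"dz":0,"ax":0,"ay":0,"az":0,"gripper":-1},
])

```text
time: 6.75
eef_pos: [0.5352, 0.0311, 0.2519]
tcp_rot: [-0.064, 0.998, 0.0, -0.002]
contact_force: [-0.1, -0.5, -1.0]
opening: 0.14
finger_force: 98.1
```

```bash
cat > st.py <<'E'
from h import *
s=get_state();M=R.from_quat(s['tcp_rot']).as_matrix()
x=-M[:,0];print('t',s['time'],'p',(s['eef_pos']*1000).round(2),'yaw',np.degrees(np.arctan2(x[1],x[0])).round(3),'tilt',M[:2,2].round(4),'F',s['contact_force'].round(2),'M',s['wrist_torque'].round(3),s['opening'].round(3))
n=np.array([.99198,.12645]);l=np.array([-n[1],n[0]]);e=s['eef_pos'][:2]-np.array([.5868,.0617])
print('fwd,lat from home mm',(e@n*1000).round(2),(e@l*1000).round(2),'hook z',(s['eef_pos'][2]*1000-18.5).round(2))
E
python3 st.py
```

```text
Traceback (most recent call last):
  File "st.py", line 3, in <module>
    x=-M[:,0];print('t',s['time'],'p',(s['eef_pos']*1000).round(2),'yaw',np.degrees(np.arctan2(x[1],x[0])).round(3),'tilt',M[:2,2].round(4),'F',s['contact_force'].round(2),'M',s['wrist_torque'].round(3),s['opening'].round(3))
                                                                                                                                                                                                           ^^^^^^^^^^^^^^^^^^
AttributeError: 'float' object has no attribute 'round'
```

Request:
jog_arm([
  {"dx":0.07,"dy":0.11,"dz":0.02,"ax":0,"ay":0,"az":0,"gripper":-1},
  {"dx":0.14,"dy":0.218,"dz":0.02,"ax":0,"ay":0,"az":0,"gripper":-1},
  {"dx":0.14,"dy":0.218,"dz":0.02,"ax":0,"ay":0,"az":0,"gripper":-1},
  {"dx":0.14,"dy":0.218,"dz":0.02,"ax":0,"ay":0,"az":0,"gripper":-1},
])

```text
time: 7.15
eef_pos: [0.553, 0.0564, 0.2561]
tcp_rot: [-0.063, 0.998, -0.0, -0.0]
contact_force: [0.1, -0.3, -0.6]
opening: 0.141
finger_force: 98.1
```

```bash
sed -i "s/,s\['opening'\].round(3)//" st.py; python3 st.py
python3 - <<'E'
from h import *
d=cam('scene');f=d['frame'];np.savez('s2.npz',f=f,W=cloud(d));cv2.imwrite('pics/s2.png',cv2.convertScaleAbs(cv2.resize(f[110:260,225:375],(600,600),interpolation=cv2.INTER_CUBIC),alpha=1.6))
E
```

```text
t 7.15 p [552.98  56.41 256.1 ] yaw 7.24 tilt [-0.0005 -0.0003] F [ 0.06 -0.35 -0.63] M [-0.03  -0.058  0.009]
fwd,lat from home mm -34.22 -0.97 hook z 237.6
```

View pics/s2.png

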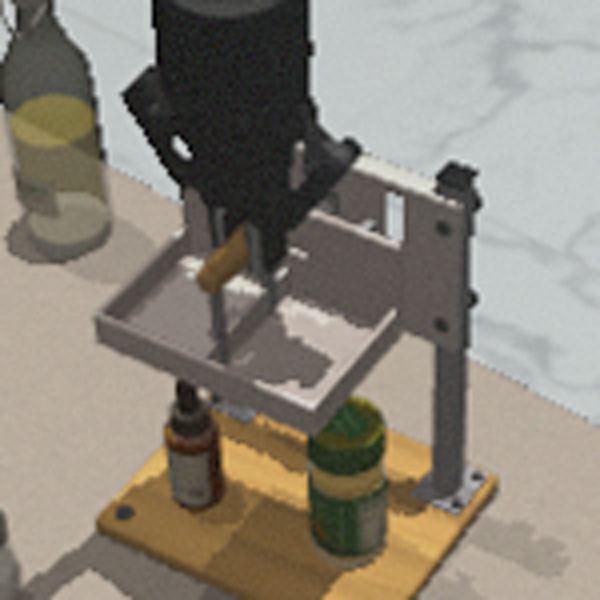

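The scene crop shows the caddy level in front of the plate, with its hooks near the slots (right slot at (393,215)). I'll check the lateral offset in this independent camera.

Run:
```python
from h import *
n=np.array([.99198,.12645,0]);l=np.array([-n[1],n[0],0]);o=np.array([.62436,.06763,0])
a=np.load('scene0.npz');W=a['W']-o;L=np.dstack([W@n,W@l,W[...,2]])*1000
p=L[125:215,255:352]
on=(abs(p[...,0])<5)
# slots: rows z 213..240: lateral gaps
for z0,z1 in((212,222),(222,232),(232,242)):
    m=on&(p[...,2]>z0)&(p[...,2]<z1)&(abs(p[...,1])<80);y=np.sort(p[...,1][m]);g=np.diff(y);i=np.where(g>5)[0];print('gaps',[(y[k].round(1),y[k+1].round(1)) for k in i])
b=np.load('s2.npz');W=b['W']-o;L=np.dstack([W@n,W@l,W[...,2]])*1000
p=L[150:230,235:335].reshape(-1,3)
c=p[(p[:,2]>194)&(p[:,2]<206)&(p[:,0]>-130)&(p[:,0]<-40)]  # side/front wall tops
print('front edge x',np.percentile(c[:,0],[1,99]),'lat',np.percentile(c[:,1],[.5,1,99,99.5]))
for lo,hi in((-76,-60),(60,76)):
    q=c[(c[:,1]>lo)&(c[:,1]<hi)];print(len(q),np.percentile(q[:,1],[2,50,98]).round(1),np.percentile(q[:,2],[2,50,98]).round(1))
f=p[(p[:,2]>180)&(p[:,2]<197)&(p[:,0]>-135)&(p[:,0]<-100)];print('front face',len(f),np.percentile(f[:,1],[.5,2,98,99.5]).round(1),np.median(f[:,0]),np.polyfit(f[:,1],f[:,0],1))
```

```text
gaps [(np.float64(-49.6), np.float64(-41.0)), (np.float64(-0.4), np.float64(5.9)), (np.float64(42.3), np.float64(49.5))]
gaps [(np.float64(-52.7), np.float64(-41.5)), (np.float64(38.5), np.float64(48.7))]
gaps [(np.float64(-52.5), np.float64(-40.9)), (np.float64(36.9), np.float64(48.8))]
front edge x [-126.00754084  -41.11477674] lat [-72.09264433 -71.98622622  68.14784244  68.72086317]
124 [-72.1 -70.3 -61.1] [194.2 201.  204.3]
118 [61.3 65.2 69. ] [194.6 201.2 204.8]
front face 423 [-71.8 -71.2  65.4  66.9] -123.03226434400699 [ 1.13837736e-02 -1.16958165e+02]
```

Request:
jog_arm([
  {"dx":0.08,"dy":0.013,"dz":-0.012,"ax":0,"ay":0,"az":0,"gripper":-1},
  {"dx":0.165,"dy":0.024,"dz":-0.012,"ax":0,"ay":0,"az":0,"gripper":-1},
  {"dx":0.165,"dy":0.024,"dz":-0.012,"ax":0,"ay":0,"az":0,"gripper":-1},
  {"dx":0.165,"dy":0.024,"dz":-0.012,"ax":0,"ay":0,"az":0,"gripper":-1},
])

```text
time: 7.6
eef_pos: [0.5728, 0.0594, 0.2547]
tcp_rot: [-0.063, 0.998, 0.0, -0.0]
contact_force: [-0.7, -0.6, -1.3]
opening: 0.138
finger_force: 98.1
```

```bash
python3 st.py
```

```text
t 7.6 p [572.82  59.35 254.72] yaw 7.231 tilt [-0.0005 -0.    ] F [-0.68 -0.56 -1.29] M [-0.033  0.028 -0.056]
fwd,lat from home mm -14.17 -0.56 hook z 236.22
```

Request:
jog_arm([
  {"dx":0.016,"dy":0.002,"dz":0,"ax":0,"ay":0,"az":0,"gripper":-1},
  {"dx":0.033,"dy":0.004,"dz":0,"ax":0,"ay":0,"az":0,"gripper":-1},
  {"dx":0.05,"dy":0.006,"dz":0,"ax":0,"ay":0,"az":0,"gripper":-1},
  {"dx":0.05,"dy":0.006,"dz":0,"ax":0,"ay":0,"az":0,"gripper":-1},
])

```text
time: 8.0
eef_pos: [0.5787, 0.0602, 0.255]
tcp_rot: [-0.063, 0.998, -0.0, 0.0]
contact_force: [-0.1, -0.2, 0.0]
opening: 0.144
finger_force: 98.1
```

Request:
jog_arm([
  {"dx":0.012,"dy":0.0015,"dz":0,"ax":0,"ay":0,"az":0,"gripper":-1},
  {"dx":0.024,"dy":0.003,"dz":0,"ax":0,"ay":0,"az":0,"gripper":-1},
  {"dx":0.033,"dy":0.004,"dz":0,"ax":0,"ay":0,"az":0,"gripper":-1},
  {"dx":0.033,"dy":0.004,"dz":0,"ax":0,"ay":0,"az":0,"gripper":-1},
])

```text
time: 8.4
eef_pos: [0.5826, 0.0607, 0.2549]
tcp_rot: [-0.063, 0.998, 0.0, 0.0]
contact_force: [-0.4, 0.2, -0.9]
opening: 0.141
finger_force: 98.1
```

```bash
python3 st.py
```

```text
t 8.4 p [582.58  60.68 254.9 ] yaw 7.241 tilt [0.0001 0.    ] F [-0.42  0.21 -0.87] M [ 0.011 -0.012 -0.048]
fwd,lat from home mm -4.31 -0.48 hook z 236.4
```

Request:
jog_arm([
  {"dx":0.008,"dy":0.001,"dz":0,"ax":0,"ay":0,"az":0,"gripper":-1},
  {"dx":0.016,"dy":0.002,"dz":0,"ax":0,"ay":0,"az":0,"gripper":-1},
  {"dx":0.025,"dy":0.003,"dz":0,"ax":0,"ay":0,"az":0,"gripper":-1},
  {"dx":0.025,"dy":0.003,"dz":0,"ax":0,"ay":0,"az":0,"gripper":-1},
])

```text
time: 8.8
eef_pos: [0.5856, 0.061, 0.2549]
tcp_rot: [-0.063, 0.998, 0.0, -0.0]
contact_force: [0.5, 0.2, -0.8]
opening: 0.139
finger_force: 98.1
```

```bash
python3 st.py
```

```text
t 8.8 p [585.59  61.01 254.86] yaw 7.239 tilt [-0.  0.] F [ 0.52  0.25 -0.78] M [-0.001 -0.004  0.027]
fwd,lat from home mm -1.29 -0.53 hook z 236.36
```

Request:
jog_arm([
  {"dx":0.006,"dy":0.001,"dz":0,"ax":0,"ay":0,"az":0,"gripper":-1},
  {"dx":0.012,"dy":0.0015,"dz":0,"ax":0,"ay":0,"az":0,"gripper":-1},
  {"dx":0.012,"dy":0.0015,"dz":0,"ax":0,"ay":0,"az":0,"gripper":-1},
  {"dx":0.012,"dy":0.0015,"dz":0,"ax":0,"ay":0,"az":0,"gripper":-1},
])

```text
time: 9.2
eef_pos: [0.5862, 0.0612, 0.2547]
tcp_rot: [-0.063, 0.998, 0.0, -0.001]
contact_force: [-4.4, -0.3, 0.5]
opening: 0.139
finger_force: 98.3
```

```bash
python3 st.py
```

```text
t 9.2 p [586.19  61.19 254.7 ] yaw 7.241 tilt [-0.0024 -0.0001] F [-4.37 -0.27  0.49] M [-0.091  0.702 -0.076]
fwd,lat from home mm -0.67 -0.43 hook z 236.2
```

Both hooks are in, and the wall has just touched the plate. I'll back off slightly and go down slowly.

Request:
jog_arm([
  {"dx":-0.012,"dy":-0.0015,"dz":0,"ax":0,"ay":0,"az":0,"gripper":-1},
  {"dx":-0.012,"dy":-0.0015,"dz":-0.012,"ax":0,"ay":0,"az":0,"gripper":-1},
  {"dx":-0.012,"dy":-0.0015,"dz":-0.024,"ax":0,"ay":0,"az":0,"gripper":-1},
  {"dx":-0.012,"dy":-0.0015,"dz":-0.036,"ax":0,"ay":0,"az":0,"gripper":-1},
  {"dx":-0.012,"dy":-0.0015,"dz":-0.036,"ax":0,"ay":0,"az":0,"gripper":-1},
])

```text
time: 9.7
eef_pos: [0.5855, 0.061, 0.2502]
tcp_rot: [-0.063, 0.998, 0.0, -0.0]
contact_force: [-0.5, -0.1, -1.9]
opening: 0.143
finger_force: 98.1
```

```bash
python3 st.py
```

```text
t 9.7 p [585.5   61.02 250.19] yaw 7.238 tilt [-0.0001  0.0001] F [-0.5  -0.14 -1.91] M [0.007 0.042 0.022]
fwd,lat from home mm -1.38 -0.51 hook z 231.69
```

Request:
jog_arm([
  {"dx":0,"dy":0,"dz":-0.01,"ax":0,"ay":0,"az":0,"gripper":-1},
  {"dx":0,"dy":0,"dz":-0.02,"ax":0,"ay":0,"az":0,"gripper":-1},
  {"dx":0,"dy":0,"dz":-0.03,"ax":0,"ay":0,"az":0,"gripper":-1},
  {"dx":0,"dy":0,"dz":-0.03,"ax":0,"ay":0,"az":0,"gripper":-1},
], force=120)

```text
time: 10.1
eef_pos: [0.5853, 0.0609, 0.2475]
tcp_rot: [-0.063, 0.998, -0.0, -0.0]
contact_force: [-3.5, -0.8, 2.9]
opening: 0.136
finger_force: 119.7
```

```bash
python3 st.py
```

```text
t 10.1 p [585.26  60.94 247.48] yaw 7.242 tilt [-0.0005 -0.0003] F [-3.52 -0.79  2.9 ] M [-0.08   0.524  0.02 ]
fwd,lat from home mm -1.62 -0.55 hook z 228.98
```

The catch is met at about 20 mm above the estimated home, as predicted. I'll press on.

Request:
jog_arm([
  {"dx":0,"dy":0,"dz":-0.01,"ax":0,"ay":0,"az":0,"gripper":-1},
  {"dx":0,"dy":0,"dz":-0.02,"ax":0,"ay":0,"az":0,"gripper":-1},
  {"dx":0,"dy":0,"dz":-0.03,"ax":0,"ay":0,"az":0,"gripper":-1},
  {"dx":0,"dy":0,"dz":-0.03,"ax":0,"ay":0,"az":0,"gripper":-1},
])

```text
time: 10.5
eef_pos: [0.5854, 0.061, 0.2439]
tcp_rot: [-0.063, 0.998, -0.0, -0.0]
contact_force: [-5.4, -0.7, 5.2]
opening: 0.136
finger_force: 120.0
```

```bash
python3 st.py
```

```text
t 10.5 p [585.4   60.96 243.9 ] yaw 7.239 tilt [-0.0001 -0.0002] F [-5.37 -0.68  5.16] M [-0.081  0.637  0.042]
fwd,lat from home mm -1.48 -0.55 hook z 225.4
```

Request:
jog_arm([
  {"dx":0,"dy":0,"dz":-0.01,"ax":0,"ay":0,"az":0,"gripper":-1},
  {"dx":0,"dy":0,"dz":-0.02,"ax":0,"ay":0,"az":0,"gripper":-1},
  {"dx":0,"dy":0,"dz":-0.03,"ax":0,"ay":0,"az":0,"gripper":-1},
  {"dx":0,"dy":0,"dz":-0.04,"ax":0,"ay":0,"az":0,"gripper":-1},
  {"dx":0,"dy":0,"dz":-0.04,"ax":0,"ay":0,"az":0,"gripper":-1},
])

```text
time: 11.0
eef_pos: [0.5847, 0.0611, 0.2374]
tcp_rot: [-0.063, 0.998, 0.0, -0.001]
contact_force: [-4.3, -0.8, -0.4]
opening: 0.137
finger_force: 119.4
```

```bash
python3 st.py
```

```text
t 11.0 p [584.75  61.06 237.38] yaw 7.24 tilt [-0.0025  0.0001] F [-4.35 -0.78 -0.41] M [-0.061  0.658  0.037]
fwd,lat from home mm -2.11 -0.37 hook z 218.88
```

Request:
jog_arm([
  {"dx":0,"dy":0,"dz":-0.01,"ax":0,"ay":0,"az":0,"gripper":-1},
  {"dx":0,"dy":0,"dz":-0.02,"ax":0,"ay":0,"az":0,"gripper":-1},
  {"dx":0,"dy":0,"dz":-0.03,"ax":0,"ay":0,"az":0,"gripper":-1},
  {"dx":0,"dy":0,"dz":-0.04,"ax":0,"ay":0,"az":0,"gripper":-1},
  {"dx":0,"dy":0,"dz":-0.05,"ax":0,"ay":0,"az":0,"gripper":-1},
  {"dx":0,"dy":0,"dz":-0.05,"ax":0,"ay":0,"az":0,"gripper":-1},
])

```text
time: 11.6
eef_pos: [0.5848, 0.0611, 0.2315]
tcp_rot: [-0.063, 0.998, 0.0, -0.001]
contact_force: [-3.9, -0.1, -0.5]
opening: 0.134
finger_force: 119.3
```

```bash
python3 st.py
```

```text
t 11.6 p [584.78  61.13 231.52] yaw 7.24 tilt [-0.0024  0.0003] F [-3.86 -0.07 -0.51] M [-0.101  0.713  0.004]
fwd,lat from home mm -2.08 -0.31 hook z 213.02
```

Request:
jog_arm([
  {"dx":0,"dy":0,"dz":-0.008,"ax":0,"ay":0,"az":0,"gripper":-1},
  {"dx":0,"dy":0,"dz":-0.016,"ax":0,"ay":0,"az":0,"gripper":-1},
  {"dx":0,"dy":0,"dz":-0.024,"ax":0,"ay":0,"az":0,"gripper":-1},
  {"dx":0,"dy":0,"dz":-0.024,"ax":0,"ay":0,"az":0,"gripper":-1},
])

```text
time: 12.0
eef_pos: [0.5856, 0.0611, 0.2284]
tcp_rot: [-0.063, 0.998, 0.0, 0.0]
contact_force: [-0.3, -0.7, -4.7]
opening: 0.135
finger_force: 118.5
```

```bash
python3 st.py
```

```text
t 12.0 p [585.57  61.11 228.39] yaw 7.231 tilt [0.0003 0.0004] F [-0.32 -0.69 -4.66] M [-0.049  0.161 -0.042]
fwd,lat from home mm -1.29 -0.43 hook z 209.89
```

The drag has vanished, so the catch has snapped. I'll press the last millimetre to the hard stop.

Request:
jog_arm([
  {"dx":0,"dy":0,"dz":-0.004,"ax":0,"ay":0,"az":0,"gripper":-1},
  {"dx":0,"dy":0,"dz":-0.008,"ax":0,"ay":0,"az":0,"gripper":-1},
  {"dx":0,"dy":0,"dz":-0.012,"ax":0,"ay":0,"az":0,"gripper":-1},
  {"dx":0,"dy":0,"dz":-0.012,"ax":0,"ay":0,"az":0,"gripper":-1},
])

```text
time: 12.4
eef_pos: [0.5857, 0.061, 0.2283]
tcp_rot: [-0.063, 0.998, -0.0, 0.0]
contact_force: [0.4, 0.0, -4.5]
opening: 0.135
finger_force: 118.7
```

```bash
python3 st.py
```

```text
t 12.4 p [585.73  61.01 228.32] yaw 7.23 tilt [0.0008 0.    ] F [ 0.36  0.02 -4.52] M [-0.022  0.101 -0.065]
fwd,lat from home mm -1.15 -0.55 hook z 209.82
```

Request:
jog_arm([
  {"dx":0,"dy":0,"dz":-0.004,"ax":0,"ay":0,"az":0,"gripper":-1},
  {"dx":0,"dy":0,"dz":-0.008,"ax":0,"ay":0,"az":0,"gripper":-1},
  {"dx":0,"dy":0,"dz":-0.008,"ax":0,"ay":0,"az":0,"gripper":-1},
])

```text
time: 12.7
eef_pos: [0.586, 0.061, 0.2281]
tcp_rot: [-0.063, 0.998, -0.0, 0.001]
contact_force: [-0.2, -0.6, -1.0]
opening: 0.133
finger_force: 119.0
```

```bash
python3 st.py
python3 - <<'E'
from h import *
for n in('scene','wrist'):
    f=cam(n)['frame'];cv2.imwrite(f'pics/{n}5.png',f)
a=cv2.resize(cv2.imread('pics/scene5.png')[120:240,235:355],(480,480),interpolation=cv2.INTER_CUBIC);b=cv2.resize(cv2.imread('pics/wrist5.png')[300:480,160:480],(320,180))
im=np.zeros((480,800,3),np.uint8);im[:,:480]=a;im[:180,480:]=b;cv2.imwrite('pics/c5.png',cv2.convertScaleAbs(im,alpha=1.7))
E
```

```text
t 12.7 p [585.97  61.01 228.05] yaw 7.235 tilt [ 0.0018 -0.0001] F [-0.18 -0.56 -0.98] M [-0.001  0.039 -0.079]
fwd,lat from home mm -0.91 -0.58 hook z 209.55
```

View pics/c5.png

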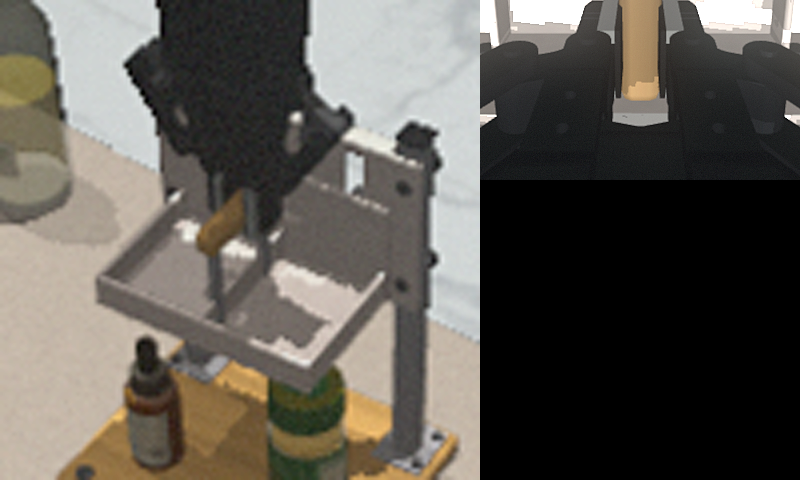

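The caddy is seated against the plate in the view (wall level with the slots' lower half), jars untouched. I'll confirm the hard stop with a few more newtons.

Request:
jog_arm([
  {"dx":0,"dy":0,"dz":-0.008,"ax":0,"ay":0,"az":0,"gripper":-1},
  {"dx":0,"dy":0,"dz":-0.016,"ax":0,"ay":0,"az":0,"gripper":-1},
  {"dx":0,"dy":0,"dz":-0.016,"ax":0,"ay":0,"az":0,"gripper":-1},
])

```text
time: 13.1
eef_pos: [0.5859, 0.061, 0.2268]
tcp_rot: [-0.063, 0.998, -0.0, 0.001]
contact_force: [-2.8, -0.9, 3.9]
opening: 0.136
finger_force: 119.9
```

```bash
python3 st.py
```

```text
t 13.1 p [585.92  61.   226.79] yaw 7.238 tilt [ 0.0016 -0.0001] F [-2.76 -0.91  3.93] M [-0.039  0.258 -0.061]
fwd,lat from home mm -0.97 -0.58 hook z 208.29
```

Request:
jog_arm([
  {"dx":0,"dy":0,"dz":-0.008,"ax":0,"ay":0,"az":0,"gripper":-1},
  {"dx":0,"dy":0,"dz":-0.016,"ax":0,"ay":0,"az":0,"gripper":-1},
  {"dx":0,"dy":0,"dz":-0.016,"ax":0,"ay":0,"az":0,"gripper":-1},
])

```text
time: 13.4
eef_pos: [0.5859, 0.061, 0.2267]
tcp_rot: [-0.063, 0.998, -0.0, 0.001]
contact_force: [-6.0, -0.3, 11.6]
opening: 0.14
finger_force: 120.9
```

```bash
python3 st.py
```

```text
t 13.4 p [585.93  61.01 226.67] yaw 7.243 tilt [ 0.0016 -0.0004] F [-5.99 -0.26 11.64] M [-0.009  0.833 -0.032]
fwd,lat from home mm -0.95 -0.58 hook z 208.17
```

Request:
jog_arm([
  {"dx":0,"dy":0,"dz":-0.008,"ax":0,"ay":0,"az":0,"gripper":-1},
  {"dx":0,"dy":0,"dz":-0.016,"ax":0,"ay":0,"az":0,"gripper":-1},
  {"dx":0,"dy":0,"dz":-0.016,"ax":0,"ay":0,"az":0,"gripper":-1},
])

```text
time: 13.7
eef_pos: [0.5859, 0.061, 0.2266]
tcp_rot: [-0.063, 0.998, -0.0, 0.001]
contact_force: [-9.1, -0.0, 15.7]
opening: 0.134
finger_force: 121.7
```

```bash
python3 st.py
```

```text
t 13.7 p [585.95  60.98 226.59] yaw 7.25 tilt [ 0.0017 -0.0006] F [-9.150e+00 -1.000e-02  1.574e+01] M [-0.025  1.323 -0.051]
fwd,lat from home mm -0.93 -0.61 hook z 208.09
```

Hard stop confirmed. I'll unload to neutral before releasing.

Request:
jog_arm([
  {"dx":0,"dy":0,"dz":0.015,"ax":0,"ay":0,"az":0,"gripper":-1},
  {"dx":0,"dy":0,"dz":0.034,"ax":0,"ay":0,"az":0,"gripper":-1},
  {"dx":0,"dy":0,"dz":0.034,"ax":0,"ay":0,"az":0,"gripper":-1},
])

```text
time: 14.0
eef_pos: [0.5859, 0.061, 0.2268]
tcp_rot: [-0.063, 0.998, -0.0, 0.001]
contact_force: [-1.5, 0.4, 5.7]
opening: 0.138
finger_force: 120.1
```

```bash
python3 st.py
```

```text
t 14.0 p [585.94  61.01 226.79] yaw 7.243 tilt [ 0.0019 -0.0002] F [-1.52  0.37  5.73] M [-0.049  0.23  -0.067]
fwd,lat from home mm -0.94 -0.58 hook z 208.29
```

Request:
jog_arm([
  {"dx":0,"dy":0,"dz":0.01,"ax":0,"ay":0,"az":0,"gripper":-1},
  {"dx":0,"dy":0,"dz":0.01,"ax":0,"ay":0,"az":0,"gripper":-0.6},
  {"dx":0,"dy":0,"dz":0.01,"ax":0,"ay":0,"az":0,"gripper":-0.3},
  {"dx":0,"dy":0,"dz":0.01,"ax":0,"ay":0,"az":0,"gripper":0.1},
  {"dx":0,"dy":0,"dz":0.01,"ax":0,"ay":0,"az":0,"gripper":0.1},
  {"dx":0,"dy":0,"dz":0.01,"ax":0,"ay":0,"az":0,"gripper":0.1},
], force=30)

```text
time: 14.6
eef_pos: [0.5854, 0.061, 0.2265]
tcp_rot: [-0.063, 0.998, 0.0, -0.0]
contact_force: [-0.0, 0.1, -0.7]
opening: 0.551
finger_force: 0.0
```

Request:
jog_arm([
  {"dx":0,"dy":0,"dz":0.15,"ax":0,"ay":0,"az":0,"gripper":0.1},
  {"dx":0,"dy":0,"dz":0.4,"ax":0,"ay":0,"az":0,"gripper":0.1},
  {"dx":0,"dy":0,"dz":0.8,"ax":0,"ay":0,"az":0,"gripper":0.1},
  {"dx":-0.5,"dy":0,"dz":1.0,"ax":0,"ay":0,"az":0,"gripper":0.1},
  {"dx":-1.0,"dy":0,"dz":1.0,"ax":0,"ay":-0.1,"az":0,"gripper":0.1},
  {"dx":-1.0,"dy":0,"dz":1.0,"ax":0,"ay":-0.2,"az":0,"gripper":0.1},
  {"dx":-1.0,"dy":0,"dz":1.0,"ax":0,"ay":-0.3,"az":0,"gripper":0.1},
  {"dx":-1.0,"dy":0,"dz":1.0,"ax":0,"ay":-0.3,"az":0,"gripper":0.1},
])

```text
time: 15.4
eef_pos: [0.4632, 0.0614, 0.346]
tcp_rot: [-0.061, 0.97, -0.015, 0.234]
contact_force: [-0.7, 0.6, 0.1]
opening: 0.548
finger_force: 0.0
```

Run:
```python
from h import *
d=cam('wrist');f=d['frame'];W=cloud(d);np.savez('w6.npz',f=f,W=W)
s=cam('scene')['frame'];cv2.imwrite('pics/s6.png',s)
a=cv2.resize(s[120:260,235:375],(350,350),interpolation=cv2.INTER_CUBIC)
im=np.zeros((350,800,3),np.uint8);im[:,:350]=cv2.convertScaleAbs(a,alpha=1.6);im[:,355:800]=cv2.resize(cv2.flip(f,-1),(445,350));cv2.imwrite('pics/c6.png',im)
```

```text
(no output)
```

View pics/c6.png

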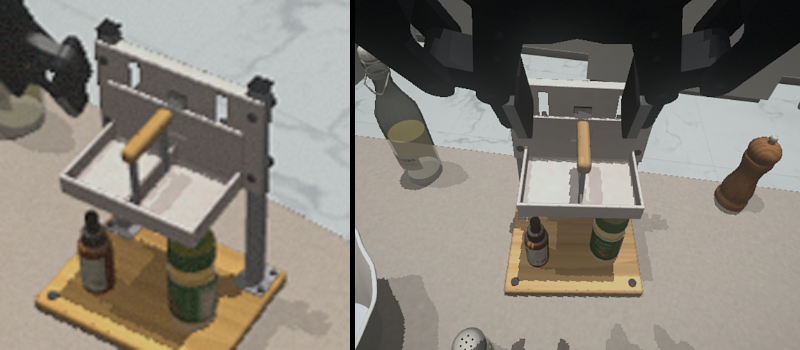

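The caddy hangs on the plate, looking level, with the catch visible just above its back wall. The jars, salt and pepper are in place. I'll check levelness and the catch numerically.

Run:
```python
from h import *
n=np.array([.99198,.12645,0]);l=np.array([-n[1],n[0],0]);o=np.array([.62436,.06763,0])
W=np.load('w6.npz')['W']-o;P=(np.dstack([W@n,W@l,W[...,2]])*1000).reshape(-1,3);P=P[np.isfinite(P[:,0])]
f=P[(P[:,0]>-80)&(P[:,0]<-12)&(abs(P[:,1])<60)&(abs(P[:,1]+1)>14)&(P[:,2]>145)&(P[:,2]<162)]
c=np.linalg.lstsq(np.c_[f[:,:2],np.ones(len(f))],f[:,2],rcond=None)[0];print('floor',len(f),'pitch/roll deg',np.degrees(c[:2]).round(2),c[2].round(1))
w=P[(abs(P[:,0])<9)&(abs(P[:,1]+1.5)>15)&(abs(P[:,1]+1.5)<35)&(P[:,2]>180)]
for z in range(196,236,3):
    q=w[abs(w[:,2]-z)<1.5];k=P[(abs(P[:,1]+2.5)<7)&(abs(P[:,2]-z)<1.5)&(P[:,0]>-15)&(P[:,0]<10)]
    print(z,'beside',np.median(q[:,0]).round(1) if len(q) else None,'mid',np.median(k[:,0]).round(1) if len(k) else None,len(k))
```

```text
floor 6004 pitch/roll deg [1.61 0.05] 153.9
196 beside -4.9 mid None 0
199 beside -5.3 mid None 0
202 beside -5.2 mid None 0
205 beside -5.3 mid None 0
208 beside -5.3 mid -6.0 2
211 beside -5.6 mid -5.0 7
214 beside -5.2 mid -5.3 47
217 beside -1.0 mid -4.5 47
220 beside 0.2 mid -4.5 78
223 beside 0.1 mid -2.5 98
226 beside 0.2 mid -0.2 84
229 beside 0.2 mid 0.3 37
232 beside 0.2 mid 0.2 59
235 beside 0.2 mid 0.1 58
```

```bash
python3 -c "
from plant import job
print(job.sign_off())"
```

```text
the job is handed in; nothing more can be done
None
```

The white caddy hangs on the stand with both hooks home and the catch snapped out over its back wall; I handed the job in with the robot clear. The tray's front sits about 1.6° low, most likely from the hooks' play, and the jars, salt and pepper stand where they were.

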